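# Proof-pull of a pressed-in pin on the bench pull stand

### The job

Proof-load the pin of the white bracket bolted to the bench pull stand: slide the gauge's tell-tale tab back to zero against the pointer, then draw the D-handle out until the pointer is level with the nose of the set clip, not past it, and hold it there for two seconds. Then ease the handle fully home without letting it snap back, and let go, so that the tell-tale is left standing level with the clip's nose; do not shift the clip or the things lying about.

Things in the scene. Friction and masses are not known exactly. Their poses are not given: they have to be found in the camera images.
- stand: Fixed bench pull stand along its own x. Origin: on the bench under the middle of the gauge housing (aluminium, 204 x 66 mm, x -102 to 102, top face 78 mm above the bench, white scale plate, central slot). Steel base plate 12 mm high, x -100 to 270, y -65 to 65; white bracket up to 120 mm high at x 150 to 266. The handle leaves the -x end; pulling goes along the stand's -x.
- gauge (a joint): Draw of the sprung drawbar that carries D-handle and pointer, in m: 0 = home, grows as the handle is pulled out along the stand's -x, stop at 0.115. The spring pulls home with 2 N at home plus 200 N per metre (18 N at 0.080), damping 20 N per m/s; let go, it snaps back.
- handle (a point): Centre of the D-handle's grip bar (its side farthest from the housing), 55 mm above the bench. The D-handle is a flat level loop of 12 mm round steel: grip bar 66 mm long along the stand's y, the bar across from it 58 mm nearer the housing (+x), so the opening is 46 mm (x) by 54 mm (y), over bare bench. A finger put down through the opening can hook the grip bar.
- pointer (a point): Reading edge of the pointer, a dark steel blade 3 mm thick lying across the scale, 7 mm above the housing top, fixed to the drawbar. The point is on its -x face, at the end nearest the clip.
- telltale (a joint): Position of the tell-tale (drag pointer), in m: 0 = zero (touching the pointer when the drawbar is home), grows towards the handle (-x of the stand), stop at 0.116. Stays where it is left (1 N friction); the drawn pointer pushes it ahead and leaves it behind at the highest reading.
- tab (a point): Top of the tell-tale's +x face, the face that the pointer touches and that gives the reading. A black upright thumb tab in the middle of the housing's top, 20 mm wide (y), its top 24 mm above the housing (102 mm above the bench), foot 24 mm wide and 8 mm thick (x). To zero it push along the stand's +x on its -x face, 8 mm behind this point.
- clip (a joint): Position of the set clip on the scale, in m, in the same measure as gauge and telltale: pointer or tell-tale is level with the clip's nose when their joint values are equal. The clip is stiff (30 N) and is not to be moved.
- nose (a point): Tip of the pointed nose of the set clip, a small steel rider 14 mm long on the -y edge of the housing, 4 mm proud of its top. Axes as the stand's.
- sleeve_tall: Bystander: dark steel tube standing upright, 42 mm across, 75 mm high; origin at the centre of its underside.
- sleeve_short: Bystander: dark steel tube standing upright, 48 mm across, 45 mm high; origin at the centre of its underside.
- screwdriver: Bystander: screwdriver lying along its x axis, about 200 mm long.
- spanner: Bystander: open spanner lying along its x axis, about 180 mm long.
- spare_bracket: Bystander: small white bracket casting, 85 x 75 mm, 76 mm high; origin at the centre of its underside.
- pin_tray: Bystander: violet plastic tray, 110 x 85 x 30 mm; origin at the centre of its underside.
- washer: Bystander: flat steel washer, 38 mm across, 6 mm thick.

How it is judged:
On the way, in this order (a step that is already met when the one before it is completed fails the run):
1. the tell-tale is pushed back to zero (within 5 mm, one scale division) with the handle home (value of joint each of telltale, gauge below 0.005 m), for 0.2 s.
2. the handle is drawn out and the pointer held level with the clip's nose (within 5 mm) for two seconds (x of pointer in the frame of nose between -0.005 and 0.005 m), for 1.8 s.
At the end, for the whole second after the job is handed in: The handle is fully home (within 3 mm), and the tell-tale stands level with the clip's nose (within 5 mm) (value of joint gauge below 0.003 m and x of tab in the frame of nose between -0.005 and 0.005 m); the robot touches nothing.
It fails at once if the pointer is drawn more than 8 mm past the clip's nose (x of pointer in the frame of nose below -0.008 m).
It fails at once if the handle snaps back (faster than 0.3 m/s) (velocity of joint gauge below -0.3 m/s).
It fails at once if the set clip is shifted by more than 3 mm (distance of nose from where it was at the start of the episode above 0.003 m).
It fails at once if something lying about is shifted by more than 15 mm (distance of any of sleeve_tall, sleeve_short, screwdriver, spanner, spare_bracket, pin_tray, washer from where it was at the start of the episode above 0.015 m).
It also fails if it takes over 51 s, if anything falls off the work surface, if the arm or the gripper's body presses on something with over 40 N, if the wrist force passes 120 N, or if a joint passes its speed limit or range.

### The arm

A 6-joint arm with a two-finger parallel gripper is mounted at the origin on the work surface. World frame = base frame: x ahead of the robot, y to its left, z up, the work surface at z = 0. Lengths are in m, angles in rad, forces in N, time in s.
With the tool pointing down it reaches from about 0.15 to 0.775 m from the base axis. Payload 6.1 kg.
Tool frame: the origin (TCP) lies at the very end of the fingers, on their centre line; the grasp point (between the pads) lies r.grip_depth behind it (r.grip_depth is the distance from the TCP to the grasp point, in m); z points along the fingers, y is the line along which they close (so a half turn about z gives the same grasp; the last joint's range is limited). The gripper opens to 85 mm and grips with 20 to 120 N. Pads are 22 mm wide; open, the fingers measure 114 mm over their backs; the gripper's body (76 mm by 85 mm) begins 54 mm behind the grasp point. The pads swing forward as they close: fully open they stand 13 mm farther back than shut.
Start: joints at [-1.169, 0.126, -0.04, 1.405, 0, 1.571], TCP at [0.205, -0.483, 0.231] pointing down, gripper open.
Joint ranges: [-2.72, 2.72], [-0.95, 1.95], [-1.27, 1.35], [-1.78, 2.02], [-1.46, 1.47], [-3.14, 3.14]. Speed limits (rad/s): [2.39, 2.39, 3.01, 3.14, 3.14, 3.14].

### API

Orientations are given as [roll, pitch, yaw] about the fixed x, y, z axes, in that order (R = Rz(yaw) Ry(pitch) Rx(roll)).
In Python, from station import telemetry, imaging, workorder, nets, r gives the robot as it stands.
- The arm moves only by the tool drive_tool, never from a script. Its argument "rows" is a list of rows, each a list of 3 entries, a list of its own where there are three numbers: the finger opening in mm, from 0 to 85.4, then the shift along the tool's x, y, z in units of 25 mm (1.0 is 25 mm), then the turn about the tool's z in units of 6 degrees (1.0 is 6 degrees). In form: [[claw, [dx, dy, dz], spin], ...]. A call has 1 to 20 rows; each row shifts and turns the commanded pose from where the row before left it, along the tool's axes as they then stand; what a row does not reach is not made up. A row lasts 1/8 s, in which the tool goes at most 62.5 mm and 10.7 degrees, less where a joint would pass 70% of its speed; a pose out of reach is approached as far as the arm can. A call is refused whole if a number of a shift passes 1 or a number of a turn 1, either way. A call with a gripper value outside its range is refused whole. The fingers move at their own pace and stop on an object; the grip force is fixed at half the most. Time passes only in rows, so rows that do not move let the fingers close. It gives the time, the measured TCP pose, the force and the opening at its end, in the units of the state.
- telemetry.state(): the state, without advancing time (a new reading comes with each control period).
- imaging.capture(name): name is "side" or "top"; returns the picture (384x512x3 uint8, blue, green, red); there is no depth.
- imaging.camera_info(name): a dict with "intrinsics" (3x3 intrinsics, pixels), "R" (3x3) and "t" (3): a world point X has camera coordinates R X + t. Camera axes: x right, y down, z forward; pixel columns grow to the right and rows downward; lengths in m; the calibration is good to about 2 mm. A picture is of the moment at which its call begins. camera_info takes no time and is no camera call.
- workorder.hand_in(): hands the job in, once; it reports no verdict.
Trained networks look in the newest picture that a camera, given by its name, has taken for a name from the list of things; names that differ only in an ending like _2 or _b are one class to them, and where a whole thing is asked for, a point or a joint stands for the part that bears it (a point fixed in the world has none). Each returns a list of dicts, best first, with "conf" (0 to 1); they miss things now and then, are a little off and sometimes report something else, mostly with a low value. They report only what shows in the picture. A call takes as long as a camera call.
- nets.look_for(camera, name): "uv" ([column, row] in pixels, amid what is visible of it).
- nets.landmark_of(camera, name): "uv" ([column, row] in pixels: a listed point, or the origin of a listed thing).
The state is a dict: "time_s": time; "joint_pos": joint angles; "joint_vel": joint speeds; "joint_torque": joint torques, N m; "eef_pos": TCP position; "eef_rot": TCP orientation; "contact_force": force on the tool from outside, world axes, zero at the start; "wrist_torque": the same for the moment, N m; "gripper_width": finger opening in m.
Only numpy, scipy, OpenCV 4.12 (cv2) and the standard library are available. Lean on these libraries where they do the work, as an engineer would, in place of code of your own. Each camera call takes 0.05 s, during which the arm holds its last target. There are 200 camera calls.

## Working session

There is one attempt and no reset: what is moved stays moved. The work goes in short steps, Python scripts to look and compute and a tool call to move; the robot and the scene stay as the last step left them, time stands still between calls to the robot, and variables do not carry over. Pictures are saved under pics/ and viewed, on a budget of 10 in all, crops included, one or two more only if the job needs it, and the job is handed in when it is done.

Besides the shell and the picture viewer there is one more tool, called after ">>>" by a JSON object that holds its "fn" and its "kwargs". drive_tool: Moves the arm, as the interface text tells. Its arguments: {"type":"object","properties":{"rows":{"type":"array","items":{"type":"array"}}},"required":["rows"]}

```bash
mkdir -p pics; ls; cat > h.py <<'E'
import numpy as np, cv2
from station import telemetry, imaging, workorder, nets, r
def ray(cam,uv):
    c=imaging.camera_info(cam);K=np.array(c["intrinsics"]);R=np.array(c["R"]);t=np.array(c["t"])
    return -R.T@t, R.T@np.linalg.inv(K)@np.array([uv[0],uv[1],1.])
def atz(cam,uv,z):
    o,d=ray(cam,uv); return o+d*(z-o[2])/d[2]
def proj(cam,X):
    c=imaging.camera_info(cam);p=np.array(c["intrinsics"])@(np.array(c["R"])@np.array(X)+np.array(c["t"])); return p[:2]/p[2]
E
python3 - <<'E'
from h import *
a=imaging.capture("top");b=imaging.capture("side")
cv2.imwrite("pics/top0.png",a);cv2.imwrite("pics/side0.png",b)
np.set_printoptions(precision=4,suppress=True)
Z=dict(stand=0,handle=.055,pointer=.085,tab=.102,nose=.082,sleeve_tall=0,sleeve_short=0,screwdriver=.01,spanner=.005,spare_bracket=0,pin_tray=0,washer=0)
for c in("top","side"):
  print(c, ray(c,(256,192)))
  for n,z in Z.items():
    for q in nets.landmark_of(c,n)[:2]: print(n,np.round(q["uv"],1),round(q["conf"],2),atz(c,q["uv"],z))
print(telemetry.state(), r.grip_depth)
E
```

```text
pics
top (array([ 0.4995, -0.0297,  1.0007]), array([ 0.0374,  0.0151, -0.9995]))
stand [229.9 183.2] 0.66 [0.558  0.0515 0.    ]
handle [301.9 169.8] 0.83 [ 0.5896 -0.1235  0.055 ]
handle [246.3 222. ] 0.37 [0.4636 0.0062 0.055 ]
pointer [197.5 175.4] 0.78 [0.5698 0.1199 0.085 ]
tab [245.  176.3] 0.44 [0.5682 0.0094 0.102 ]
nose [222.3 167.4] 0.58 [0.5896 0.0633 0.082 ]
nose [194.5 174. ] 0.4 [0.5732 0.1275 0.082 ]
sleeve_tall [246.3 220.9] 0.73 [0.4643 0.0084 0.    ]
sleeve_short [218.2 227.5] 0.8 [0.4465 0.0783 0.    ]
sleeve_short [243.3 174.8] 0.32 [0.5798 0.0182 0.    ]
screwdriver [227.  132.3] 0.63 [0.6854 0.0608 0.01  ]
spanner [321.9 209.7] 0.69 [ 0.4957 -0.1792  0.005 ]
spare_bracket [291.2 106.4] 0.61 [ 0.7561 -0.1001  0.    ]
pin_tray [161.8 137.9] 0.69 [0.6704 0.2274 0.    ]
washer [245.4 223.9] 0.73 [0.4568 0.0105 0.    ]
washer [349.9 143.8] 0.64 [ 0.6626 -0.249   0.    ]
side (array([ 0.3146, -0.7449,  0.509 ]), array([ 0.2958,  0.8081, -0.5097]))
stand [239.1 197.9] 0.68 [0.5634 0.0515 0.    ]
handle [280.  211.1] 0.61 [ 0.5961 -0.1129  0.055 ]
handle [237.2 195.6] 
[... 453 characters left out ...]
cket [345.2 209.6] 0.92 [ 0.7678 -0.0851  0.    ]
pin_tray [231.6 153.7] 0.73 [0.621  0.2902 0.    ]
pin_tray [256.8 161.8] 0.72 [0.6695 0.214  0.    ]
washer [347.1 267.7] 0.56 [ 0.6689 -0.255   0.    ]
{'time_s': 1.3, 'joint_pos': array([-1.169 ,  0.1258, -0.0396,  1.4054,  0.    ,  1.5708]), 'joint_vel': array([-0.001 ,  0.0002,  0.0012,  0.0034,  0.001 , -0.0008]), 'joint_torque': array([ -0.0003, -43.5715,  35.309 ,   0.0013,  -0.0001,   0.    ]), 'eef_pos': array([ 0.2053, -0.4832,  0.2313]), 'eef_rot': array([-3.1415, -0.    ,  0.4018]), 'contact_force': array([-0.3689, -0.0328, -0.4995]), 'wrist_torque': array([-0.0219,  0.0064, -0.0263]), 'gripper_width': 0.08541418234033986} 0.0187
```

```bash
python3 - <<'E'
import cv2,numpy as np
a=cv2.imread("pics/top0.png")[90:260,140:380];b=cv2.imread("pics/side0.png")[110:290,140:380]
cv2.imwrite("pics/a.png",cv2.resize(a,(800,567),interpolation=cv2.INTER_CUBIC));cv2.imwrite("pics/b.png",cv2.resize(b,(800,600),interpolation=cv2.INTER_CUBIC))
E
```

```text
(no output)
```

View pics/a.png

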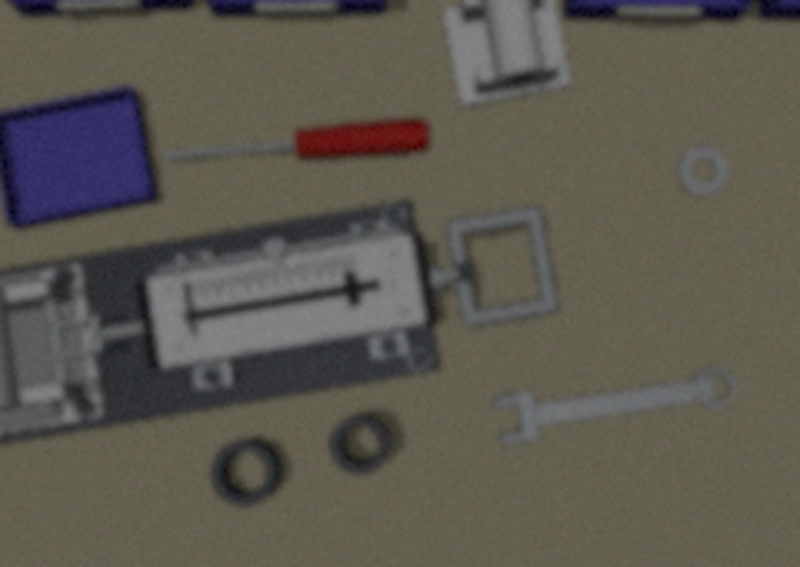

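View pics/b.png

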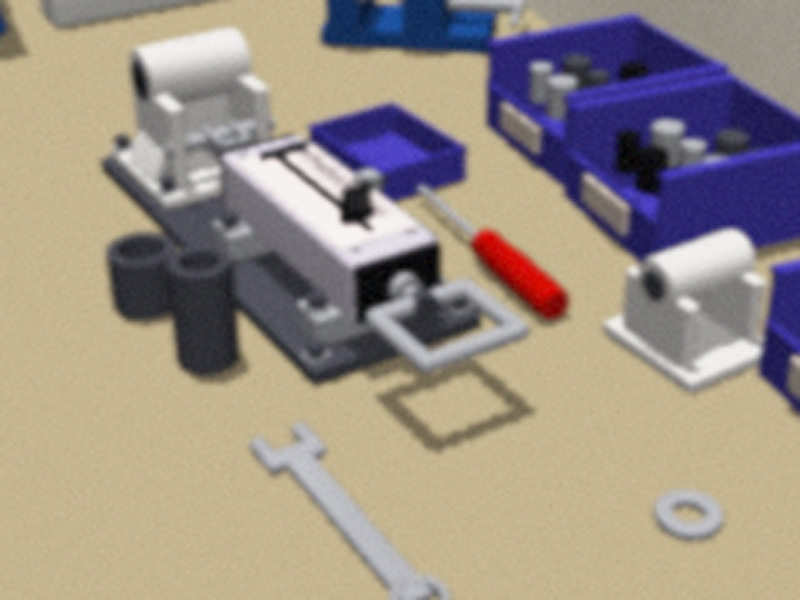

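```bash
python3 - <<'E'
from h import *
np.set_printoptions(precision=4,suppress=True)
a=cv2.imread("pics/top0.png");g=cv2.GaussianBlur(cv2.cvtColor(a,cv2.COLOR_BGR2GRAY),(3,3),0)
m=np.zeros_like(g);m[155:205,181:272]=(g[155:205,181:272]>125)*255
m=cv2.morphologyEx(m,cv2.MORPH_CLOSE,np.ones((7,7)));n,l,s,c=cv2.connectedComponentsWithStats(m)
i=1+np.argmax(s[1:,4]);ct=cv2.findContours((l==i).astype(np.uint8),0,2)[0][0];rc=cv2.minAreaRect(ct)
P=np.array([atz("top",p,.078) for p in cv2.boxPoints(rc)]);print(rc,P,np.linalg.norm(P-np.roll(P,1,0),axis=1))
for k in range(4):
    d=P[k]-P[k-1]; print(np.degrees(np.arctan2(d[0],-d[1])))
for A in("top","side"):
    print(A,{n:[(np.round(atz(A,q["uv"],z)[:2],4),round(q["conf"],2)) for q in nets.landmark_of(A,n)[:1]] for n,z in dict(handle=.055,pointer=.085,tab=.102,nose=.082,stand=0).items()})
v=[cv2.resize(a[145:205,175:275],(800,480),interpolation=cv2.INTER_CUBIC)]
cv2.imwrite("pics/c.png",v[0])
E
```

```text
((225.37147521972656, 179.868408203125), (22.871505737304688, 76.1562271118164), 80.18070220947266) [[ 0.5706  0.1481  0.078 ]
 [ 0.6038 -0.026   0.078 ]
 [ 0.5515 -0.036   0.078 ]
 [ 0.5183  0.1376  0.078 ]] [0.0533 0.1773 0.0533 0.1766]
101.46218818952188
10.799402884363417
-79.24740741277577
-169.17986551758932
top {'handle': [(array([ 0.5896, -0.1235]), 0.83)], 'pointer': [(array([0.5698, 0.1199]), 0.78)], 'tab': [(array([0.5682, 0.0094]), 0.44)], 'nose': [(array([0.5896, 0.0633]), 0.58)], 'stand': [(array([0.558 , 0.0515]), 0.66)]}
side {'handle': [(array([ 0.5961, -0.1129]), 0.61)], 'pointer': [(array([0.5687, 0.1226]), 0.96)], 'tab': [(array([0.5668, 0.0175]), 0.43)], 'nose': [(array([0.5818, 0.071 ]), 0.49)], 'stand': [(array([0.5634, 0.0515]), 0.68)]}
```

View pics/c.png

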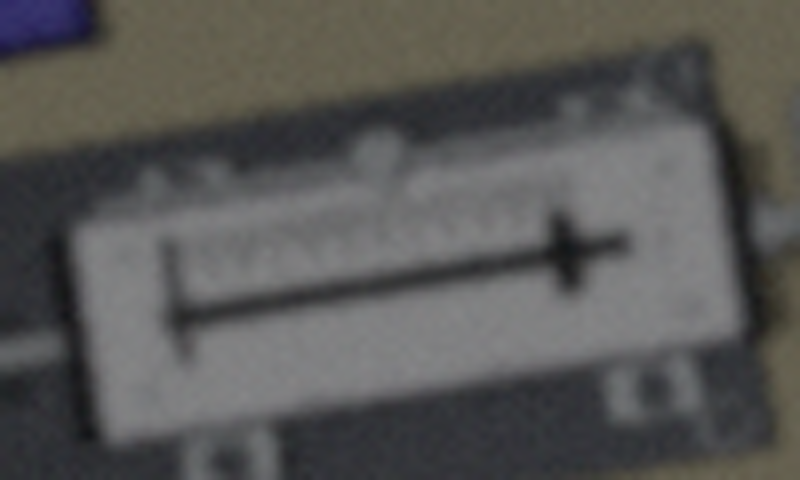

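```bash
cat >> h.py <<'E'
def c2(x,y): return (175+x/8,145+y/8)
E
python3 - <<'E'
from h import *
f=lambda x,y,z:atz("top",c2(x,y),z)
for p,q in(((190,318),(620,242)),((105,440),(745,335)),((75,225),(705,120)) ):
    d=f(*q,.078)-f(*p,.078);print(np.degrees(np.arctan2(d[0],-d[1])))
d=f(745,335,.078)-f(705,125,.078);print(np.degrees(np.arctan2(-d[1],-d[0])))
th=np.radians(10);u=np.array([np.sin(th),-np.cos(th)]);w=np.array([-np.cos(th),-np.sin(th)])
pts=dict(ptr=f(178,250,.085),nose=f(395,190,.082),tabmid=f(567,250,.102),tip=atz("top",(301.9,169.8),.055),slotA=f(190,318,.078),slotB=f(620,242,.078))
for k,p in pts.items(): print(k,p[:2],p[:2]@u,p[:2]@w)
for uv in((480+40,0),): pass
# handle loop corners from crop a (scale .3)
for x,y in((465,268),(548,262)): 
    p=atz("top",(140+x*.3,90+y*.3),.055)[:2];print("bars",p,p@u,p@w)
E
```

```text
11.014393806041326
10.31984013953652
10.43887545198281
11.68995365632552
ptr [0.56781059 0.12043621] -0.020007233839509652 -0.5800978037645613
nose [0.58651422 0.05840182] 0.04433256225737719 -0.5877451193337724
tabmid [0.56839642 0.00740296] 0.09141051062994038 -0.5610467094682928
tip [ 0.58960784 -0.1235497 ] 0.22405702934642124 -0.5591961949401404
slotA [0.54859022 0.11755053] -0.020502976829681708 -0.5606683398416028
slotB [ 0.57282246 -0.00694655] 0.10631058868655076 -0.5629137467244448
bars [ 0.58729606 -0.07039269] 0.17130616149485617 -0.5661501500226671
bars [ 0.59256892 -0.12944861] 0.23038050480895725 -0.5610879555812872
```

```bash
cat >> h.py <<'E'
th=.187;u=np.array([np.sin(th),-np.cos(th)]);v=np.array([np.cos(th),np.sin(th)])
def uv_(p): p=np.array(p)[:2]; return np.round([p@u,p@v],4)
E
python3 - <<'E'
from h import *
f=lambda x,y,z:uv_(atz("top",c2(x,y),z))
print("ptr",f(178,250,.085),"nose",f(395,190,.082),"tab",f(567,250,.102),"slot",f(190,318,.078),f(620,242,.078))
for x,y in((465,268),(548,262)): print("bars",uv_(atz("top",(140+x*.3,90+y*.3),.055)))
for n,(q,z) in dict(handle=((280,211.1),.055),tab=((243.9,165.1),.102),nose=((242.7,162),.082),ptr=((230.5,152.9),.085)).items(): print("side",n,uv_(atz("side",q,z)))
for n,(q,z) in dict(handle=((301.9,169.8),.055),tab=((245,176.3),.102),nose=((222.3,167.4),.082),ptr=((197.5,175.4),.085)).items(): print("top",n,uv_(atz("top",q,z)))
print("tcp",uv_(telemetry.state()["eef_pos"]))
E
```

```text
ptr [-0.0128  0.5803] nose [0.0517 0.5871] tab [0.0984 0.5599] slot [-0.0135  0.5609] [0.1133 0.5615]
bars [0.1784 0.564 ]
bars [0.2374 0.5582]
side handle [0.2218 0.5647]
side tab [0.0882 0.5601]
side nose [0.0384 0.5848]
side ptr [-0.0148  0.5816]
top handle [0.231  0.5564]
top tab [0.0964 0.5601]
top nose [0.0474 0.5911]
top ptr [-0.0119  0.5821]
tcp [0.5129 0.1119]
```

>>> {"fn": "drive_tool", "kwargs": {"rows": [[0,[0,0,0],1],[0,[0,0,0],1],[0,[1,-0.84,0],0.05],[0,[1,-0.84,0],0],[0,[1,-0.84,0],0],[0,[1,-0.84,0],0],[0,[1,-0.84,0],0],[0,[1,-0.84,0],0],[0,[1,-0.84,0],0],[0,[1,-0.84,0],0],[0,[1,-0.84,0],0],[0,[1,-0.84,0],0],[0,[1,-0.84,0],0],[0,[1,-0.84,0.5],0],[0,[1,-0.84,0.7],0],[0,[1,-0.84,0.7],0],[0,[1,-0.84,0.7],0],[0,[1,-0.84,0.7],0],[0,[1,-0.84,0.7],0],[0,[0.94,-0.84,0],0]]}}

```text
time_s: 4.3
eef_pos: [0.5752, -0.0273, 0.1296]
eef_rot: [-3.141, 0.003, 0.187]
contact_force: [-0.1, 0.1, 0.9]
gripper_width: -0.0001
```

```bash
python3 - <<'E'
from h import *
s=telemetry.state();print(uv_(s["eef_pos"]),s["eef_pos"],s["eef_rot"],s["gripper_width"],s["time_s"],s["contact_force"])
a=imaging.capture("side");b=imaging.capture("top")
p=proj("side",s["eef_pos"]);print(p,proj("top",s["eef_pos"]))
cv2.imwrite("pics/d.png",np.hstack([cv2.resize(a[100:250,180:310],(390,450),interpolation=2),cv2.resize(b[110:230,180:284],(390,450),interpolation=2)]))
E
```

```text
[0.1337 0.5601] [ 0.57522973 -0.0272603   0.12956179] [-3.14098696e+00  2.68182498e-03  1.87239629e-01] -9.805053553756613e-05 4.3 [-0.11476268  0.10935694  0.92235919]
[254.54140635 161.5591951 ] [261.23694018 172.43773109]
```

View pics/d.png

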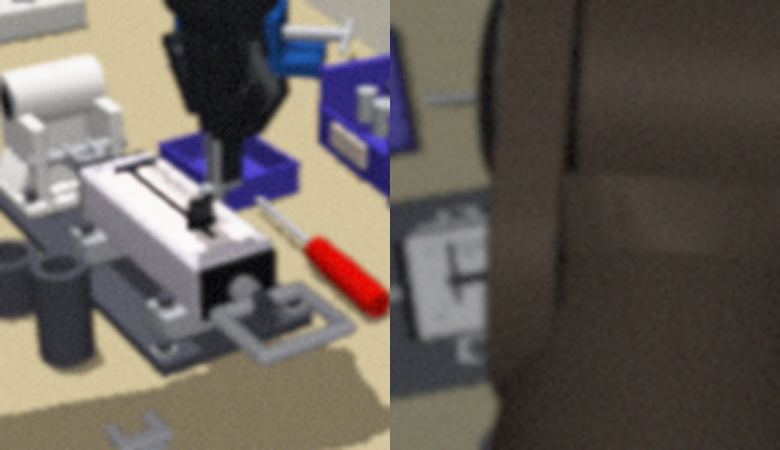

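>>> {"fn": "drive_tool", "kwargs": {"rows": [[0,[0,0,0.8],0],[0,[0,0,0.78],0],[0,[0,0,0],0],[0,[0,-0.4,0],0],[0,[0,-0.4,0],0],[0,[0,-0.4,0],0],[0,[0,-0.4,0],0],[0,[0,-0.4,0],0],[0,[0,-0.4,0],0],[0,[0,-0.4,0],0],[0,[0,-0.4,0],0],[0,[0,-0.4,0],0],[0,[0,-0.3,0],0]]}}

```text
time_s: 6.02
eef_pos: [0.5572, 0.0682, 0.0917]
eef_rot: [-3.142, 0.0, 0.187]
contact_force: [0.1, -0.6, 2.1]
gripper_width: 0.0001
```

```bash
cat > look.py <<'E'
import sys
from h import *
s=telemetry.state();print(uv_(s["eef_pos"]),s["eef_pos"],s["time_s"],s["contact_force"])
a=imaging.capture("side")
for n,z in dict(tab=.102,nose=.082,pointer=.085,handle=.055).items():
    for q in nets.landmark_of("side",n)[:2]: print(n,np.round(q["uv"],1),round(q["conf"],2),uv_(atz("side",q["uv"],z)))
cv2.imwrite("pics/%s.png"%sys.argv[1],cv2.resize(a[130:210,200:300],(750,600),interpolation=2))
E
python3 look.py e
```

```text
[0.0365 0.5602] [0.55723594 0.06823804 0.09173032] 6.025 [ 0.14264453 -0.56515121  2.11651842]
tab [229.7 154. ] 0.58 [0.0217 0.5608]
nose [243.5 162.9] 0.57 [0.0435 0.5841]
pointer [230.8 152.6] 0.66 [-0.0159  0.583 ]
handle [280.2 210.7] 0.89 [0.2208 0.5659]
handle [231.1 155.7] 0.16 [-0.0563  0.6041]
```

View pics/e.png

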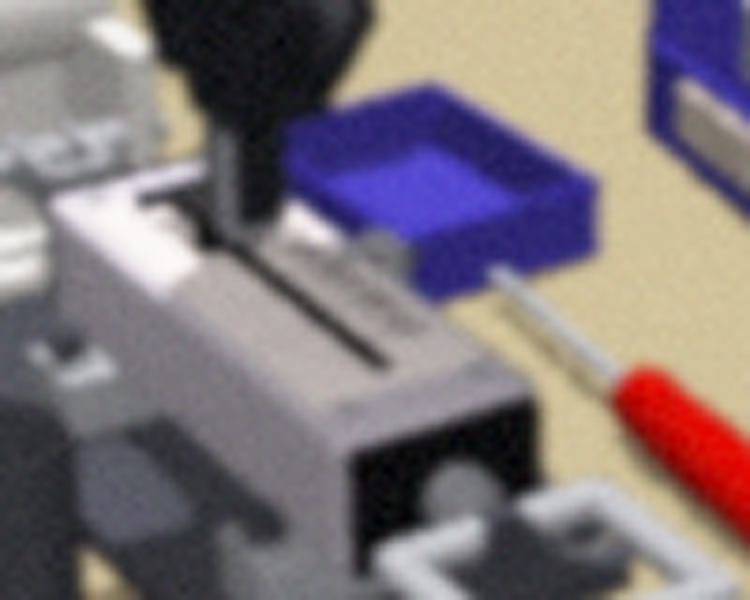

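>>> {"fn": "drive_tool", "kwargs": {"rows": [[0,[0,-0.3,0],0],[0,[0,-0.3,0],0],[0,[0,-0.3,0],0],[0,[0,0,0],0]]}}

```text
time_s: 6.78
eef_pos: [0.5531, 0.0905, 0.0918]
eef_rot: [-3.141, -0.0, 0.188]
contact_force: [0.5, 0.3, -0.5]
gripper_width: -0.0
```

>>> {"fn": "drive_tool", "kwargs": {"rows": [[0,[0,-0.16,0],0],[0,[0,0,0],0]]}}

```text
time_s: 7.02
eef_pos: [0.5525, 0.0939, 0.0919]
eef_rot: [-3.141, -0.0, 0.187]
contact_force: [-0.1, -0.6, -0.2]
gripper_width: -0.0003
```

>>> {"fn": "drive_tool", "kwargs": {"rows": [[0,[0,-0.12,0],0],[0,[0,0,0],0]]}}

```text
time_s: 7.28
eef_pos: [0.5519, 0.0967, 0.0918]
eef_rot: [-3.141, -0.0, 0.187]
contact_force: [-0.2, 0.3, -0.0]
gripper_width: -0.0004
```

>>> {"fn": "drive_tool", "kwargs": {"rows": [[0,[0,-0.12,0],0],[0,[0,0,0],0]]}}

```text
time_s: 7.52
eef_pos: [0.5514, 0.0997, 0.0918]
eef_rot: [-3.141, -0.0, 0.187]
contact_force: [-0.1, -0.6, -0.2]
gripper_width: -0.0
```

```bash
python3 look.py f; python3 -c "
from h import *
print(uv_(atz('side',(251.3,163.3),.082)),uv_(atz('side',(246.7,162),.082)))"
```

```text
[0.0045 0.5603] [0.55137709 0.09971376 0.0918317 ] 7.525 [-0.10141109 -0.62011319 -0.21566282]
tab [222.7 148.9] 0.35 [-0.012   0.5602]
nose [244.  161.6] 0.49 [0.0383 0.5884]
nose [346.9 213.6] 0.35 [0.3291 0.6405]
pointer [183.5 199.2] 0.67 [0.1223 0.4033]
handle [278.5 212.5] 0.82 [0.2243 0.5594]
[0.055  0.5981] [0.0435 0.5926]
```

>>> {"fn": "drive_tool", "kwargs": {"rows": [[0,[0,-0.08,0],0],[0,[0,0,0],0]]}}

```text
time_s: 8.02
eef_pos: [0.5512, 0.1002, 0.0918]
eef_rot: [3.139, 0.0, 0.186]
contact_force: [0.5, -5.9, -0.6]
gripper_width: 0.0005
```

>>> {"fn": "drive_tool", "kwargs": {"rows": [[0,[0,-0.08,0],0],[0,[0,0,0],0]]}}

```text
time_s: 8.28
eef_pos: [0.5511, 0.1006, 0.0918]
eef_rot: [3.135, 0.0, 0.185]
contact_force: [2.5, -11.7, 0.3]
gripper_width: 0.0002
```

>>> {"fn": "drive_tool", "kwargs": {"rows": [[0,[0,-0.08,0],0],[0,[0,0,0],0]]}}

```text
time_s: 8.52
eef_pos: [0.5511, 0.1008, 0.0918]
eef_rot: [3.134, 0.0, 0.186]
contact_force: [2.6, -15.1, -0.6]
gripper_width: -0.0003
```

```bash
python3 - <<'E'
from h import *
for q in((274.7,206.6),(283.4,213.8),(265.7,199.4)): print(uv_(atz("side",q,.055)))
E
```

```text
[0.2023 0.565 ]
[0.2334 0.5649]
[0.169  0.5646]
```

>>> {"fn": "drive_tool", "kwargs": {"rows": [[0,[0,0.4,0],0],[0,[0,0.4,-0.4],0],[0,[0,0.8,-0.6],0],[0,[0,1,-0.5],0],[0,[0,1,0],0],[0,[0,1,0],0],[0,[0,1,0],0],[0,[0,1,0],0],[0,[0,1,0],0],[0,[0,0.4,0],0],[0,[0,0,0],0]]}}

```text
time_s: 9.9
eef_pos: [0.588, -0.0926, 0.1297]
eef_rot: [-3.141, -0.001, 0.187]
contact_force: [0.8, 0.3, -1.0]
gripper_width: -0.0
```

```bash
python3 - <<'E'
from h import *
s=telemetry.state();print(uv_(s["eef_pos"]),s["eef_pos"],s["time_s"],s["contact_force"])
A={"top":[],"side":[]}
for i in range(3):
  for c in A:
    A[c].append(imaging.capture(c).astype(float))
    for n,z in dict(nose=.082,pointer=.085,tab=.102,handle=.055).items():
      for q in nets.landmark_of(c,n)[:1]: print(c,n,np.round(q["uv"],1),round(q["conf"],2),uv_(atz(c,q["uv"],z)))
a,b=[np.mean(A[c],0).astype(np.uint8) for c in A]
cv2.imwrite("pics/top1.png",a);cv2.imwrite("pics/side1.png",b)
cv2.imwrite("pics/g.png",np.hstack([cv2.resize(a[140:215,180:245],(390,450),interpolation=2),cv2.resize(b[135:215,210:279],(390,450),interpolation=2)]))
E
```

```text
[0.2003 0.5606] [ 0.58801729 -0.09260034  0.12970886] 9.9 [ 0.76708557  0.25477764 -1.04891823]
top nose [225.4 168.8] 0.62 [0.054  0.5866]
top tab [198.9 184. ] 0.37 [-0.0094  0.5605]
side nose [222.1 148.8] 0.54 [-0.0527  0.5783]
side tab [224.1 149.5] 0.62 [-0.0072  0.5614]
side handle [281.1 212.6] 0.95 [0.2274 0.5635]
top nose [220.2 168.4] 0.56 [0.0422 0.5896]
top pointer [218.4 228. ] 0.65 [0.0162 0.4548]
top tab [198.4 186.1] 0.48 [-0.0113  0.556 ]
side nose [346.3 209.4] 0.71 [0.3178 0.6492]
side tab [222.2 149.7] 0.63 [-0.0086  0.5571]
side handle [278.  212.4] 0.72 [0.2235 0.5587]
top nose [222.  171.2] 0.59 [0.0453 0.5825]
top pointer [198.2 184.7] 0.51 [-0.0137  0.5606]
top tab [197.4 183.9] 0.62 [-0.0127  0.5613]
side nose [241.4 163.1] 0.56 [0.0417 0.5795]
side pointer [278.8 209.9] 0.5 [0.2548 0.5391]
side tab [224.2 149.5] 0.46 [-0.0071  0.5616]
side handle [279.5 211.5] 0.93 [0.2224 0.5631]
```

View pics/g.png

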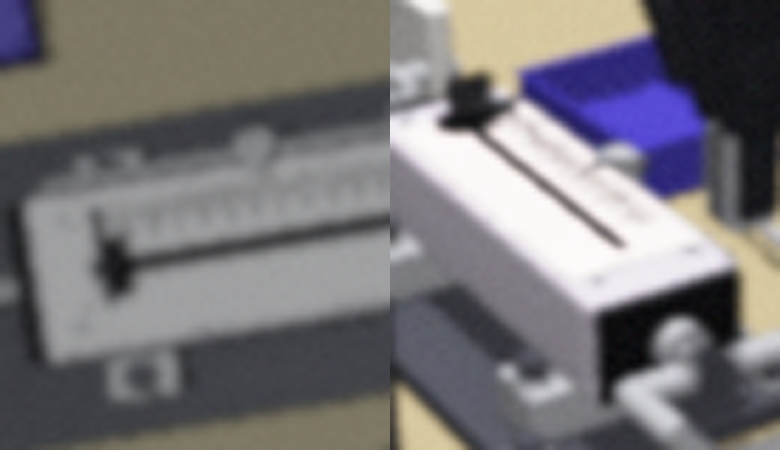

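>>> {"fn": "drive_tool", "kwargs": {"rows": [[0,[0.04,0.1,0.6],0],[0,[0,0,0.6],0],[0,[0,0,0.4],0],[0,[0,0,0.4],0],[0,[0,0,0.4],0],[0,[0,0,0.4],0],[0,[0,0,0.4],0],[0,[0,0,0.4],0],[0,[0,0,0],0]]}}

```text
time_s: 12.52
eef_pos: [0.5886, -0.094, 0.0381]
eef_rot: [-3.14, 0.002, 0.188]
contact_force: [-0.2, -0.4, 0.7]
gripper_width: 0.0002
```

>>> {"fn": "drive_tool", "kwargs": {"rows": [[0,[0,0.2,0],0],[0,[0,0.1,0],0],[0,[0,0,0],0]]}}

```text
time_s: 12.9
eef_pos: [0.591, -0.1019, 0.0395]
eef_rot: [-3.141, -0.001, 0.188]
contact_force: [-0.4, 0.3, 0.1]
gripper_width: -0.0
```

>>> {"fn": "drive_tool", "kwargs": {"rows": [[0,[0,0.1,0],0],[0,[0,0,0],0]]}}

```text
time_s: 13.15
eef_pos: [0.5912, -0.1041, 0.0392]
eef_rot: [-3.141, -0.0, 0.188]
contact_force: [-0.5, -0.3, 0.7]
gripper_width: 0.0001
```

>>> {"fn": "drive_tool", "kwargs": {"rows": [[0,[0,0.1,0],0],[0,[0,0,0],0]]}}

```text
time_s: 13.4
eef_pos: [0.5915, -0.1059, 0.0392]
eef_rot: [-3.14, -0.0, 0.189]
contact_force: [0.1, 3.9, 1.0]
gripper_width: -0.0
```

>>> {"fn": "drive_tool", "kwargs": {"rows": [[0,[0,0.1,0],0],[0,[0,0,0],0]]}}

```text
time_s: 13.65
eef_pos: [0.5921, -0.1087, 0.0392]
eef_rot: [-3.141, -0.0, 0.189]
contact_force: [-1.2, 2.8, 2.0]
gripper_width: 0.0001
```

>>> {"fn": "drive_tool", "kwargs": {"rows": [[0,[0,0.1,0],0],[0,[0,0,0],0]]}}

```text
time_s: 13.9
eef_pos: [0.5926, -0.1114, 0.0392]
eef_rot: [-3.141, -0.0, 0.188]
contact_force: [-0.6, 4.1, 0.9]
gripper_width: 0.0004
```

>>> {"fn": "drive_tool", "kwargs": {"rows": [[0,[0,0.24,0],0],[0,[0,0.24,0],0],[0,[0,0.24,0],0],[0,[0,0.24,0],0],[0,[0,0.24,0],0],[0,[0,0.24,0],0],[0,[0,0.24,0],0],[0,[0,0.2,0],0],[0,[0,0.1,0],0],[0,[0,0,0],0]]}}

```text
time_s: 15.15
eef_pos: [0.6012, -0.1576, 0.0391]
eef_rot: [-3.136, 0.0, 0.19]
contact_force: [-1.7, 12.2, 4.4]
gripper_width: 0.0004
```

```bash
cat > look2.py <<'E'
import sys
from h import *
s=telemetry.state();print(uv_(s["eef_pos"]),s["eef_pos"],s["time_s"],s["contact_force"])
A={"top":[],"side":[]}
for i in range(2):
  for c in A:
    A[c].append(imaging.capture(c).astype(float))
    for n,z in dict(nose=.082,pointer=.085,tab=.102).items():
      for q in nets.landmark_of(c,n)[:1]: print(c,n,np.round(q["uv"],1),round(q["conf"],2),uv_(atz(c,q["uv"],z)))
a,b=[np.mean(A[c],0).astype(np.uint8) for c in A]
cv2.imwrite("pics/top_%s.png"%sys.argv[1],a);cv2.imwrite("pics/side_%s.png"%sys.argv[1],b)
cv2.imwrite("pics/%s.png"%sys.argv[1],np.hstack([cv2.resize(a[145:205,190:242],(390,450),interpolation=2),cv2.resize(b[140:195,222:270],(393,450),interpolation=2)]))
E
python3 look2.py k
```

```text
[0.2666 0.5614] [ 0.6012308  -0.15761695  0.03908875] 15.15 [-1.70564409 12.19826246  4.43982045]
top nose [225.6 166.7] 0.38 [0.0552 0.5914]
top pointer [161.6 137.6] 0.36 [-0.0804  0.6834]
top tab [221.7 181.5] 0.47 [0.0425 0.5574]
side nose [243.4 160.3] 0.58 [0.0316 0.5906]
side pointer [200.9 216.8] 0.64 [0.1971 0.4063]
side tab [235.7 157.4] 0.52 [0.0449 0.5637]
top nose [225.8 169.7] 0.43 [0.0546 0.5844]
top tab [220.4 178.7] 0.57 [0.0406 0.5642]
side nose [241.3 164.6] 0.61 [0.0482 0.5755]
side tab [202.1 213.9] 0.69 [0.2136 0.4025]
```

View pics/k.png

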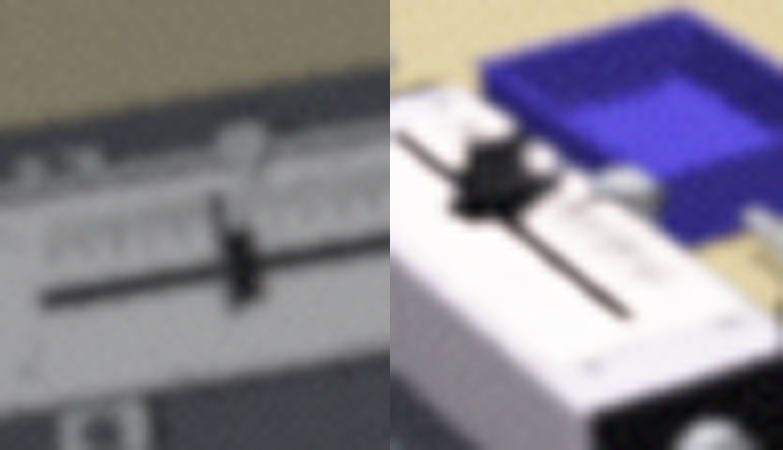

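```bash
python3 - <<'E'
from h import *
S=lambda x,y:(222+(x-390)/8.19,140+y/8.19)
T=lambda x,y:(190+x/7.5,145+y/7.5)
for n,q,z in(("ptr tip",(557,183),.085),("clip body",(625,190),.08),("nose",(590,188),.082),("nose b",(583,183),.082)): print("side",n,uv_(atz("side",S(*q),z)))
for n,q,z in(("ptr",(220,200),.085),("clip body",(240,142),.08),("nose",(252,185),.082)): print("top",n,uv_(atz("top",T(*q),z)))
# project candidate nose & pointer for draws
for c,f in(("side",lambda p:((p[0]-222)*8.19+390,(p[1]-140)*8.19)),("top",lambda p:((p[0]-190)*7.5,(p[1]-145)*7.5))):
  for uu in(.040,.045,.050): 
    P=u*uu+v*.586; print(c,uu,np.round(f(proj(c,[*P,.082]))))
a=cv2.imread("pics/top_k.png");g=cv2.cvtColor(a,cv2.COLOR_BGR2GRAY);print(g[160:178,212:232])
E
```

```text
side ptr tip [0.0449 0.5804]
side clip body [0.0504 0.5992]
side nose [0.0474 0.5896]
side nose b [0.0436 0.5895]
top ptr [0.0393 0.5821]
top clip body [0.0479 0.5994]
top nose [0.0495 0.5853]
side 0.04 [566. 181.]
side 0.045 [575. 188.]
side 0.05 [584. 195.]
top 0.04 [221. 188.]
top 0.045 [237. 185.]
top 0.05 [253. 183.]
[[ 63  63  63  63  63  62  60  60  63  67  72  70  68  65  63  59  60  62
   61  65]
 [ 63  60  63  63  61  61  66  73  83  91  98  99  89  76  61  58  58  61
   67  74]
 [ 61  62  62  61  62  64  73  92 108 114 121 120 113  92  74  70  71  77
   85  93]
 [ 65  65  64  64  66  69  83 108 124 128 130 132 123 106  94  94  96 102
  105 107]
 [ 70  73  76  79  79  85  99 118 129 131 131 133 126 108 104 110 115 113
  110 111]
 [ 88  96  97 100 100 103 111 120 127 132 134 132 121 108 110 118 124 122
  123 124]
 [106 110 110 113 113 113 114 118 127 129 133 128 116 115 126 136 140 141
  143 144]
 [112 111 111 119 121 125 123 127 128 132 135 129 122 132 143 152 155 153
  151 151]
 [121 124 128 133 139 142 141 142 142 143 140 130 130 141 150 156 156 153
  147 148]
 [139 145 146 148 151 151 150 150 150 146 141 137 136 141 149 151 149 143
  141 140]
 [152 152 152 150 148 138 131 132 140 144 140 137 138 138 141 144 141 138
  140 142]
 [149 148 146 142 137 126 107 112 129 137 137 138 140 140 140 139 139 139
  141 143]
 [141 139 137 136 133 121  97  98 123 135 136 140 141 143 141 143 144 146
  144 143]
 [134 133 135 133 133 121  99  98 118 132 133 138 146 150 147 147 153 151
  146 146]
 [137 133 136 140 140 128 106  97 110 120 120 133 147 152 148 150 156 157
  150 151]
 [142 137 138 145 147 140 113  91  90  95  96 114 138 149 150 151 156 157
  156 155]
 [150 144 144 150 155 146 117  88  64  59  63  91 124 145 150 150 151 151
  149 147]
 [155 153 150 152 158 149 125  87  51  34  44  75 111 134 137 131 130 128
  123 117]]
```

>>> {"fn": "drive_tool", "kwargs": {"rows": [[0,[0,0.12,0],0],[0,[0,0.12,0],0],[0,[0,0.04,0],0],[0,[0,0,0],0]]}}

```text
time_s: 16.45
eef_pos: [0.6024, -0.1639, 0.0391]
eef_rot: [-3.135, 0.0, 0.19]
contact_force: [-3.2, 14.7, 5.6]
gripper_width: 0.0003
```

```bash
python3 look2.py l; python3 -c "
import cv2
g=cv2.cvtColor(cv2.imread('pics/top_l.png'),cv2.COLOR_BGR2GRAY);print(g[160:178,212:232])"
```

```text
[0.273  0.5614] [ 0.60239251 -0.16388762  0.03908627] 16.45 [-3.24074892 14.67103554  5.58322337]
top nose [221.6 168.6] 0.55 [0.0454 0.5886]
top pointer [221.1 170.2] 0.87 [0.0439 0.5848]
top tab [222.3 176.5] 0.57 [0.0457 0.5683]
side nose [242.3 162.3] 0.36 [0.0393 0.5833]
side tab [234.  159.7] 0.39 [0.0531 0.5548]
top nose [224.  170.2] 0.54 [0.0502 0.584 ]
top pointer [220.5 171.1] 0.51 [0.0422 0.583 ]
top tab [224.2 177.9] 0.6 [0.0494 0.5645]
side tab [236.  159.9] 0.44 [0.0564 0.5581]
[[ 67  62  64  64  61  62  63  60  63  68  72  72  69  64  61  57  61  61
   60  64]
 [ 60  64  63  63  63  64  66  71  81  93  98 100  92  76  62  59  59  62
   69  74]
 [ 58  63  62  63  61  65  77  94 107 115 121 122 111  91  74  72  72  77
   84  92]
 [ 63  64  64  65  67  70  86 108 124 127 128 130 124 107  95  95  99 103
  102 108]
 [ 72  74  78  76  80  84  98 119 130 132 130 133 125 111 105 111 115 115
  110 113]
 [ 91  96  97 100 102 106 109 123 128 134 136 132 121 107 108 118 126 124
  123 126]
 [108 108 110 112 116 115 115 117 125 133 135 129 118 116 125 138 141 144
  143 143]
 [112 1
[... 228 characters left out ...]
 148 145
  140 140]
 [150 153 151 150 150 148 146 140 127 120 128 133 137 137 142 145 139 139
  139 140]
 [150 149 145 141 142 137 136 129 113 104 113 127 137 138 138 140 138 138
  141 144]
 [141 138 139 137 136 134 134 128 111  97 105 124 138 144 141 143 147 145
  142 142]
 [135 134 135 135 136 134 136 133 117  97  97 116 135 138 140 147 152 150
  144 146]
 [138 135 135 141 142 140 139 140 129 104  87 100 112 118 127 143 156 156
  151 150]
 [143 139 141 147 147 149 143 141 138 112  80  70  78  87 108 135 151 156
  159 154]
 [152 145 144 152 157 153 146 148 144 123  83  51  44  61  90 119 140 148
  149 146]
 [156 152 152 154 158 157 153 152 146 125  85  49  31  46  71  97 115 125
  124 119]]
```

View pics/l.png

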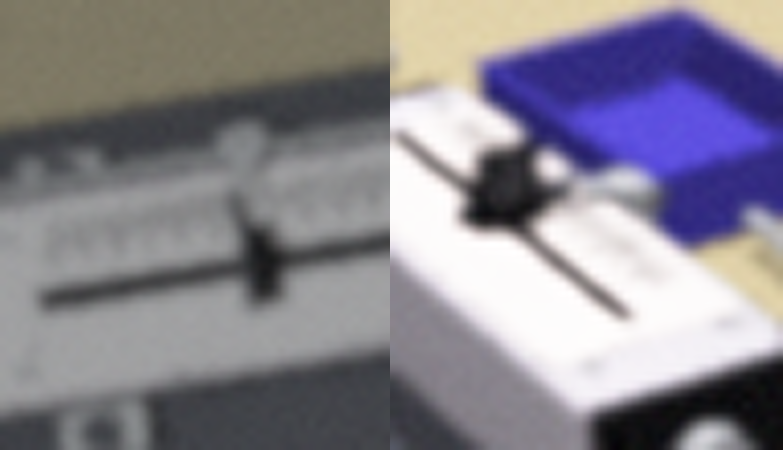

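>>> {"fn": "drive_tool", "kwargs": {"rows": [[0,[0,0.07,0],0],[0,[0,0.07,0],0],[0,[0,0,0],0],[0,[0,0,0],0]]}}

```text
time_s: 17.75
eef_pos: [0.603, -0.1671, 0.0391]
eef_rot: [-3.135, 0.0, 0.19]
contact_force: [-3.5, 15.3, 5.9]
gripper_width: 0.0001
```

```bash
python3 look2.py m; python3 -c "
import cv2
g=cv2.cvtColor(cv2.imread('pics/top_m.png'),cv2.COLOR_BGR2GRAY);print(g[160:177,216:232])"
```

```text
[0.2763 0.5614] [ 0.60297011 -0.16714138  0.03905266] 17.75 [-3.48768537 15.29030304  5.90783042]
top nose [223.9 170.4] 0.59 [0.0499 0.5835]
top pointer [222.  170.4] 0.78 [0.0458 0.584 ]
top tab [226.  178.3] 0.51 [0.0533 0.5629]
side tab [235.9 160.3] 0.6 [0.0581 0.5569]
top nose [221.8 167.1] 0.55 [0.0464 0.5919]
top pointer [222.7 170.2] 0.61 [0.0475 0.5842]
top tab [224.3 180.4] 0.6 [0.0487 0.5589]
side nose [245.1 164. ] 0.37 [0.0503 0.5843]
side tab [235.5 158.4] 0.47 [0.0491 0.5608]
[[ 61  64  62  60  62  69  72  71  69  62  61  60  61  61  65  63]
 [ 61  61  66  73  84  92 100 101  91  74  65  57  59  60  68  72]
 [ 65  65  75  91 108 114 121 120 111  91  75  70  71  77  87  94]
 [ 66  71  82 107 124 128 129 129 125 104  92  95  99 103 106 109]
 [ 80  87  98 118 131 135 132 135 128 111 106 112 117 113 111 111]
 [101 104 108 120 131 135 135 131 120 108 111 119 126 126 123 125]
 [113 113 113 117 124 131 136 129 119 115 127 136 141 144 143 146]
 [123 124 124 126 126 135 132 128 124 132 146 150 154 153 154 154]
 [141 143 144 145 141 137 131 126 127 140 152 157 156 153 149 147]
 [151 153 151 153 148 138 125 118 126 138 149 153 150 146 141 142]
 [149 148 148 146 143 133 112 107 123 137 140 143 140 139 140 142]
 [139 140 138 136 139 128 105 100 118 134 137 141 141 141 144 144]
 [136 134 135 137 136 127 107  99 118 136 142 143 145 143 143 144]
 [138 135 137 142 144 136 114 100 115 131 135 142 149 150 145 144]
 [141 141 140 146 151 141 120  97  99 106 111 120 141 151 151 149]
 [151 146 140 147 151 145 124  90  70  69  73  95 125 146 153 153]
 [155 153 146 151 154 152 128  93  58  40  46  71 106 133 145 147]]
```

View pics/m.png

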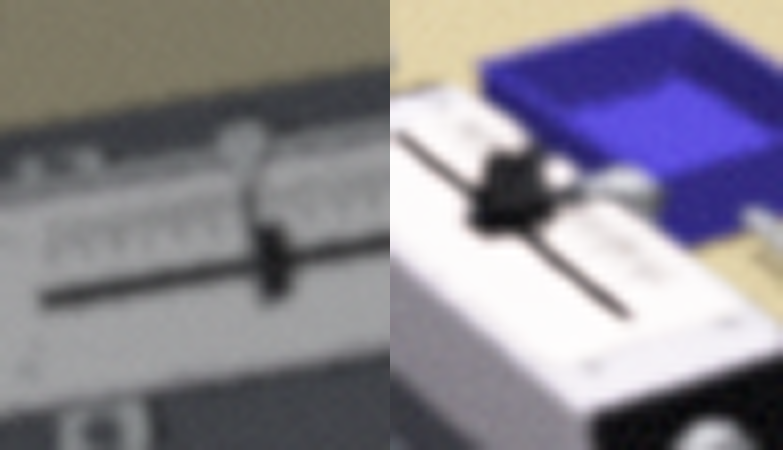

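>>> {"fn": "drive_tool", "kwargs": {"rows": [[0,[0,0,0],0],[0,[0,0,0],0],[0,[0,0,0],0],[0,[0,0,0],0],[0,[0,0,0],0],[0,[0,0,0],0],[0,[0,0,0],0],[0,[0,0,0],0],[0,[0,0,0],0],[0,[0,0,0],0],[0,[0,0,0],0],[0,[0,0,0],0],[0,[0,0,0],0],[0,[0,0,0],0],[0,[0,0,0],0],[0,[0,0,0],0],[0,[0,0,0],0],[0,[0,0,0],0]]}}

```text
time_s: 20.8
eef_pos: [0.603, -0.1671, 0.0391]
eef_rot: [-3.135, 0.0, 0.19]
contact_force: [-3.8, 15.5, 3.8]
gripper_width: -0.0002
```

>>> {"fn": "drive_tool", "kwargs": {"rows": [[0,[0,-0.1,0],0],[0,[0,-0.16,0],0],[0,[0,-0.16,0],0],[0,[0,-0.16,0],0],[0,[0,-0.16,0],0],[0,[0,-0.16,0],0],[0,[0,-0.16,0],0],[0,[0,-0.16,0],0],[0,[0,-0.16,0],0],[0,[0,-0.16,0],0],[0,[0,-0.16,0],0],[0,[0,-0.16,0],0],[0,[0,-0.16,0],0],[0,[0,-0.16,0],0],[0,[0,-0.16,0],0],[0,[0,-0.16,0],0],[0,[0,-0.16,0],0],[0,[0,-0.16,0],0],[0,[0,-0.1,0],0],[0,[0,0,0],0]]}}

```text
time_s: 23.3
eef_pos: [0.5901, -0.0986, 0.0392]
eef_rot: [-3.141, 0.0, 0.189]
contact_force: [-0.5, 0.1, 0.4]
gripper_width: 0.0001
```

>>> {"fn": "drive_tool", "kwargs": {"rows": [[0,[0,0,-0.4],0],[0,[0,0,-0.6],0],[0,[0,0,-0.8],0],[0,[0,0,-1],0],[0,[0,0,-1],0],[0,[0,0.5,-1],0],[0,[0,0.5,-0.5],0],[0,[0,0,0],0]]}}

```text
time_s: 24.3
eef_pos: [0.5955, -0.1242, 0.1729]
eef_rot: [3.141, -0.002, 0.187]
contact_force: [-0.5, 0.1, -0.1]
gripper_width: 0.0
```

```bash
python3 look2.py n; python3 - <<'E'
from h import *
print([ (c,uv_(atz(c,q["uv"],.055)),round(q["conf"],2)) for c in("top","side") for q in nets.landmark_of(c,"handle")[:1]])
E
```

```text
[0.2328 0.5621] [ 0.59554168 -0.1241996   0.1728516 ] 24.3 [-0.50851108  0.05027539 -0.05147606]
top nose [222.9 169.4] 0.38 [0.048  0.5862]
top pointer [194.3 172.6] 0.61 [-0.0182  0.5898]
top tab [222.5 181.8] 0.51 [0.0442 0.5564]
side nose [242.8 163.4] 0.49 [0.0448 0.5814]
side pointer [230.8 154.5] 0.66 [-0.0065  0.578 ]
side tab [233.9 157.8] 0.54 [0.0445 0.5593]
top nose [224.3 168.7] 0.62 [0.0515 0.5873]
top pointer [195.3 174.1] 0.5 [-0.0164  0.586 ]
top tab [223.  181.5] 0.37 [0.0454 0.5569]
side nose [244.  161.4] 0.56 [0.0374 0.5889]
side pointer [231.3 152.2] 0.66 [-0.0172  0.5851]
side tab [235.1 159.3] 0.64 [0.0527 0.5579]
[('side', array([0.2178, 0.5638]), 0.73)]
```

View pics/n.png

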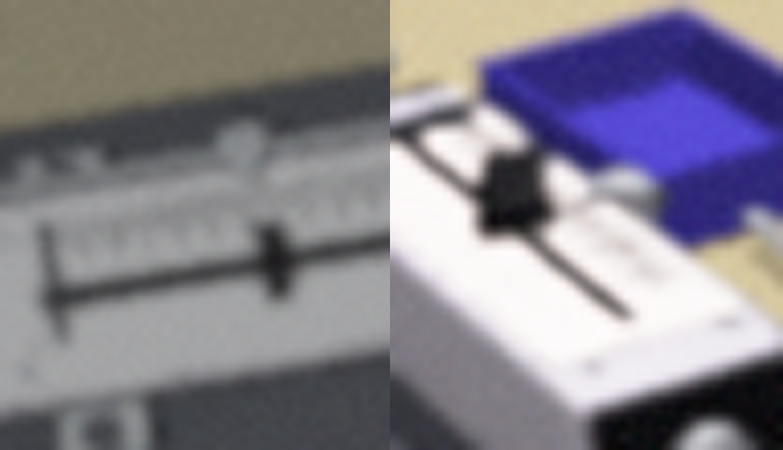

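```bash
python3 -c "
from h import *
print(workorder.hand_in())"
```

```text
the job is handed in; nothing more can be done
None
```

The proof-load is done and the job is handed in; the hand-in reported no verdict.

- **Zeroing:** I pushed the tell-tale back until it met the pointer at its home stop, with up to about 15 N on the tool.
- **Draw and hold:** I hooked the D-handle and drew it to about 63 mm. It was held there for more than 3 s, at 15–16 N along the pull.
- **Return:** I eased the handle home at about 32 mm/s and lifted the hook out without touching anything. The clock read about 25 s.

**Last checks:**
- **Home:** the last picture shows the pointer back at its home end.
- **Tell-tale:** it stands level with the clip's nose. I judge it within 1–3 mm by the top view, against the 5 mm allowed.
- **Clip and loose things:** the clip stood in the same place in the last picture. I did not re-measure the loose things; the arm only worked over the housing and the handle, and I saw no unexpected contact forces.

**Where the measurements disagreed:**
- **Nose position:** the side camera's network readings of the nose scattered by about 10 mm and on average put it a few millimetres nearer home. They depend heavily on the assumed height, so I relied on the top view.
- **Handle:** in the final check the network found it only in the side view, about 5 mm nearer home than its earlier readings. That is within its scatter.

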